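# Reset the window-side table after cleaning

## Robot

A 6-joint arm with a two-finger parallel gripper is mounted at the origin on the work surface. World frame = base frame: x ahead of the robot, y to its left, z up, the work surface at z = 0. Lengths are in mm, angles in rad, forces in N, time in s.
With the tool pointing down it reaches from about 275 to 1000 mm from the base axis. Payload 8.4 kg.
Tool frame: the origin (TCP) lies midway between the tips of the shut fingers; the grasp point (between the pads) lies 19 mm behind it; z points along the fingers, y is the line along which they close (so a half turn about z gives the same grasp; the last joint's range is limited). The gripper opens to 85 mm and grips with 20 to 120 N. Pads are 22 mm wide; open, the fingers measure 114 mm over their backs; the gripper's body (76 mm by 85 mm) begins 54 mm behind the grasp point. The pads swing forward as they close: fully open they stand 13 mm farther back than shut.
Start: joints at [-1.179, 0.353, 1.633, -0, 1.155, -0.002], TCP at [239.811, -577.164, 231.281] pointing down, gripper open.
Joint ranges: [-2.63, 2.63], [-0.92, 2.1], [0.06, 2.66], [-1.3, 4.44], [0, 2.69], [-3.02, 3.02]. Speed limits (rad/s): [2.22, 2.22, 2.79, 3.14, 3.14, 3.14].

## Interface

Orientations are given as [roll, pitch, yaw] about the fixed x, y, z axes, in that order (R = Rz(yaw) Ry(pitch) Rx(roll)).
In Python, from rig import telemetry, optics, r gives the robot as it stands.
- The arm moves only by the tool play_rows, never from a script. Its arguments are lists of equal length, an entry for each row: "dp": the shift along the tool's x, y, z in units of 40 mm (1.0 is 40 mm), a list of three; "rot": the turn, a rotation vector about the tool's x, y, z in units of 6 degrees (1.0 is 6 degrees), a list of three. In form: {"dp": [[tx, ty, tz], ...], "rot": [[ax, ay, az], ...]}. A call has 1 to 5 rows; each row is the pose to reach, as a shift and turn from the pose commanded when the call began, along the tool's axes at that moment; what a row does not reach only later rows make up. A row lasts 1/12 s, in which the tool goes at most 41.7 mm and 7.16 degrees, less where a joint would pass 70% of its speed; a pose out of reach is approached as far as the arm can. A call with a gripper value outside its range is refused whole. "fingers" is the opening, from 0 (shut) to 1 (fully open), set as the call begins (left out, the last holds). The fingers move at their own pace and stop on an object; "grip_force" is the grip in N (left out, the last holds). Time passes only in rows, so rows that repeat a pose let the fingers close. It gives the time, the measured TCP pose, the force, the opening and the grip force at its end, in the units of the state.
- telemetry.sense(): the state, without advancing time (a new reading comes with each control period).
- optics.grab_frame(name): name is "scene" or "top" or "wrist"; returns a dict with "color" (420x560x3 uint8, red, green, blue), "mtx" (3x3 intrinsics, pixels), "D" ([k1, k2, p1, p2, k3] as OpenCV has them; the pictures are not rectified), "R" (3x3) and "t" (3): a world point X has camera coordinates R X + t; the wrist camera has in their place "mount" (4x4, takes a point from camera to tool coordinates, whose origin is the TCP and whose axes are the flange's). Camera axes: x right, y down, z forward; pixel columns grow to the right and rows downward; lengths in mm; the calibration is good to about 2 mm. A picture is of the moment at which its call begins: read the wrist's pose just before it. There is no depth.
- r.sign_off(): hands the job in; it is judged then, once.
The state is a dict: "clock": time; "qpos": joint angles; "qvel": joint speeds; "joint_efforts": joint torques, N m; "eef_pos": TCP position; "tcp_rot": TCP orientation; "contact_force": force on the tool from outside, world axes, zero at the start; "wrist_torque": the same for the moment, N m; "opening": opening from 0.0 (shut) to 1.0 (fully open); "grasp_force": force on a finger pad.
Only numpy, scipy, OpenCV 4.12 (cv2) and the standard library are available. Lean on these libraries where they do the work, as an engineer would, in place of code of your own. Each camera call takes 0.05 s, during which the arm holds its last target. There are 200 camera calls.

## Task

The window has been cleaned and the side table's small things are still piled on the beech box: take the pile apart and put the table right. Stand the frosted bowl in the middle of the round cork mat, lay the stone coaster in the middle of the square cork mat with its edges parallel to the mat's and then stand the white dispenser in the middle of the coaster, and put the beech box flat inside the black steel tray, along its length. Set each thing down gently and upright without dropping or tipping it, leave the phone stand and the potted plant where they are, and let go of everything.

Things in the scene. Friction and masses are not known exactly. Their poses are not given: they have to be found in the camera images.
- bowl_center (a point): Frosted glass tealight bowl, round and open at the top, 52 mm across (straight-sided over its upper 22 mm, narrowing to 34 mm at the foot), 42 mm tall, wall 3 mm, about 0.1 kg. The point is on its axis half-way up, 21 mm above its foot; z up. At the start it stands on the coaster, on top of the pile.
- coaster_center (a point): Square grey stone coaster, 68 x 68 x 12 mm, about 0.14 kg. The point is its centre, 6 mm above its underside; x and y run parallel to its edges, z up. At the start it lies on the box, under the bowl.
- dispenser_center (a point): Empty white ceramic push dispenser, a round upright body 56 mm across and straight-sided from 4 to 86 mm up, steel pump above, 120 mm tall in all, about 0.25 kg. The point is on its axis half-way up, 60 mm above its foot; z up. The pump's nozzle points along its x and reaches 39 mm from the axis at 107 to 119 mm up. At the start it stands alone on the table.
- box_center (a point): Closed beech box with a dark line around it, 128 x 70 x 48 mm, about 0.22 kg, the lid does not come off. The point is its centre, 24 mm above its underside; x along its 128 mm length, y across, z up. At the start it is the bottom of the pile, on the table.
- mat_round: Round cork mat fixed on the table, 100 mm across, 4 mm thick; origin at the centre of its underside. Place of the bowl.
- mat_square: Square cork mat fixed on the table, 100 x 100 mm, 4 mm thick; origin at the centre of its underside, x and y parallel to its edges. Place of the coaster, and the dispenser on top of that.
- tray: Black steel tray fixed on the table, open at the top, 160 x 102 x 14 mm outside, walls and floor 3 mm thick (inside 154 x 96 mm); origin at the centre of its underside, x along its length, y across. Place of the box.
- phone_stand: Bystander, to be left alone: silver aluminium phone stand, foot 80 x 70 mm, about 97 mm tall; origin at the centre of its underside.
- pot: Bystander, to be left alone: small succulent in a terracotta pot, 72 mm across, about 80 mm tall with its leaves; origin at the centre of its underside.
Mind the look-alikes: they are no part of the job. What is shaped like the part that bears box_center but orange, red or yellow is not meant.

How it is judged (in metres and radians):
At the end, for the whole second after the job is handed in: Upright, at rest, released: bowl on the round mat within 15 mm of centre; coaster on the square mat within 12 mm and 0.2 rad (any quarter turn); dispenser on the coaster within 12 mm; box on the tray floor within 20 mm and 0.2 rad (either way). Heights within 4 mm, tilts under 0.1 rad (horizontal distance between bowl_center and mat_round below 0.015 m and z of bowl_center in the frame of mat_round between 0.021 and 0.029 m and angle between each of bowl_center, coaster_center, dispenser_center, box_center's own z axis and vertical below 0.1 rad and linear speed of each of bowl, coaster, dispenser, box below 0.02 m/s and horizontal distance between coaster_center and mat_square below 0.012 m and z of coaster_center in the frame of mat_square between 0.006 and 0.014 m and (angle between the x axis of coaster_center and the x axis of mat_square, either way round below 0.2 rad or angle between the x axis of coaster_center and the y axis of mat_square, either way round below 0.2 rad) and horizontal distance between dispenser_center and coaster_center below 0.012 m and z of dispenser_center in the frame of coaster_center between 0.062 and 0.07 m and horizontal distance between box_center and tray below 0.02 m and z of box_center in the frame of tray between 0.023 and 0.031 m and angle between the x axis of box_center and the x axis of tray, either way round below 0.2 rad); the robot touches nothing.
It fails at once if the phone stand or the plant pot is pushed more than 30 mm or tipped (distance of any of phone_stand, pot from where it was at the start of the episode above 0.03 m or angle between any of phone_stand, pot's own z axis and vertical above 0.5 rad).
It fails at once if the bowl, coaster, dispenser or box is dropped or thrown (moves faster than 0.7 m/s, a fall of about 25 mm, while the fingers do not hold it) ((linear speed of bowl above 0.7 m/s and contact force between bowl and the fingers below 0.05 N) or (linear speed of coaster above 0.7 m/s and contact force between coaster and the fingers below 0.05 N) or (linear speed of dispenser above 0.7 m/s and contact force between dispenser and the fingers below 0.05 N) or (linear speed of box above 0.7 m/s and contact force between box and the fingers below 0.05 N)).
It fails at once if the glass bowl or the dispenser is tipped over (angle between any of bowl_center, dispenser_center's own z axis and vertical above 0.7 rad).
It also fails if it takes over 125 s, if anything falls off the work surface, if the arm or the gripper's body presses on something with over 40 N, if the wrist force passes 120 N, or if a joint passes its speed limit or range.

## Working session

There is one attempt and no reset: what is moved stays moved. The work goes in short steps, Python scripts to look and compute and a tool call to move; the robot and the scene stay as the last step left them, time stands still between calls to the robot, and variables do not carry over. Pictures are saved under pics/ and viewed, at most 15 in all, crops included, and the job is handed in when it is done.

Besides the shell and the picture viewer there is one more tool, called after ">>>" as a command line: name --argument value ..., lists and objects as JSON in quotes. play_rows: Moves the arm, as the interface text tells. Its arguments: {"type":"object","properties":{"dp":{"type":"array"},"rot":{"type":"array"},"fingers":{"type":"number"},"grip_force":{"type":"number"}},"required":["dp","rot"]}

```bash
mkdir -p pics; ls
cat > h.py <<'E'
import numpy as np, cv2
from rig import telemetry, optics, r
from scipy.spatial.transform import Rotation as Ro
def grab(n):
    s=telemetry.sense(); f=optics.grab_frame(n)
    if 'mount' in f:
        T=np.eye(4);T[:3,:3]=Ro.from_euler('xyz',s['tcp_rot']).as_matrix();T[:3,3]=s['eef_pos']
        M=np.linalg.inv(T@np.array(f['mount'])); f['R']=M[:3,:3];f['t']=M[:3,3]
    return f
def save(f,name,crop=None,k=1):
    im=cv2.cvtColor(f['color'],cv2.COLOR_RGB2BGR)
    if crop: x0,y0,x1,y1=crop; im=im[y0:y1,x0:x1]
    cv2.imwrite('pics/'+name,cv2.resize(im,None,fx=k,fy=k,interpolation=cv2.INTER_CUBIC))
def cast(f,px,z):
    p=cv2.undistortPoints(np.array(px,float).reshape(-1,1,2),np.array(f['mtx']),np.array(f['D'])).reshape(-1,2)
    R=np.array(f['R']);t=np.array(f['t']).ravel();C=-R.T@t
    d=np.c_[p,np.ones(len(p))]@R
    return C+d*((z-C[2])/d[:,2])[:,None]
def proj(f,X):
    return cv2.projectPoints(np.array(X,float).reshape(-1,1,3),cv2.Rodrigues(np.array(f['R'],float))[0],np.array(f['t'],float),np.array(f['mtx']),np.array(f['D']))[0].reshape(-1,2)
E
python3 - <<'E'
from h import *
s=telemetry.sense();print(s)
for n in('scene','top'):
    f=grab(n);save(f,n+'0.png',k=1.4);print(n,-np.array(f['R']).T@np.array(f['t']),np.array(f['R']).round(2).tolist())
E
```

```text
pics
{'clock': 0.0, 'qpos': array([-1.17938936e+00,  3.53650580e-01,  1.63413899e+00,  2.04129758e-05,
        1.15520135e+00, -2.37549388e-03]), 'qvel': array([ 6.43699449e-05, -9.15169414e-04, -1.28150008e-03, -1.27976672e-03,
        1.44614334e-05, -7.21842399e-05]), 'joint_efforts': array([ 1.15256866e-03, -6.05247402e+01, -3.42065442e+01, -7.46484739e-05,
        9.21894272e-03, -2.61381956e-05]), 'eef_pos': array([ 239.63963543, -576.71350669,  230.55808659]), 'tcp_rot': array([-3.14019444e+00, -2.19853143e-05,  3.93774192e-01]), 'contact_force': array([ 0.5354448 , -0.84761452,  1.23614608]), 'wrist_torque': array([-0.00494174, -0.0216157 , -0.01201909]), 'grasp_force': 0.0, 'opening': 1.0026675581088769}
scene [1019.89053041  527.28211195  657.07230566] [[-0.64, 0.77, -0.01], [0.48, 0.38, -0.79], [-0.6, -0.51, -0.61]]
top [ 344.76616537   24.14375162 1620.15242371] [[0.02, -1.0, -0.0], [-1.0, -0.02, -0.07], [0.07, 0.0, -1.0]]
```

View pics/scene0.png

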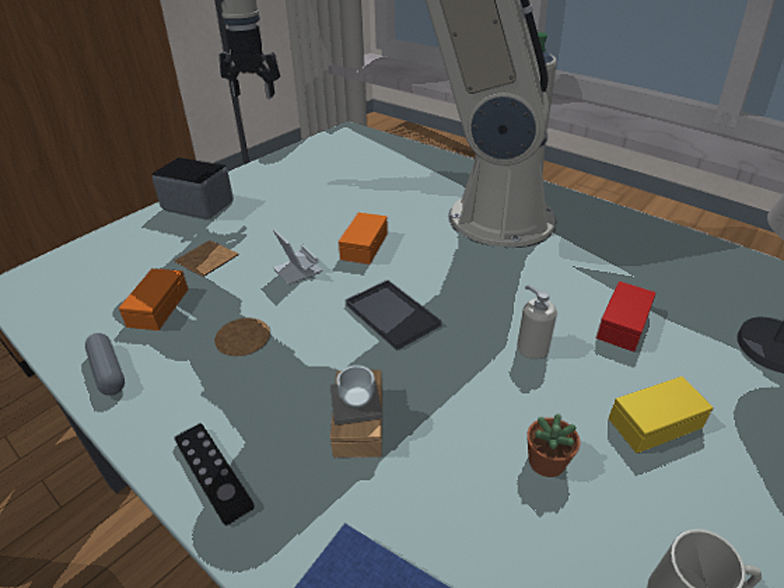

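View pics/top0.png

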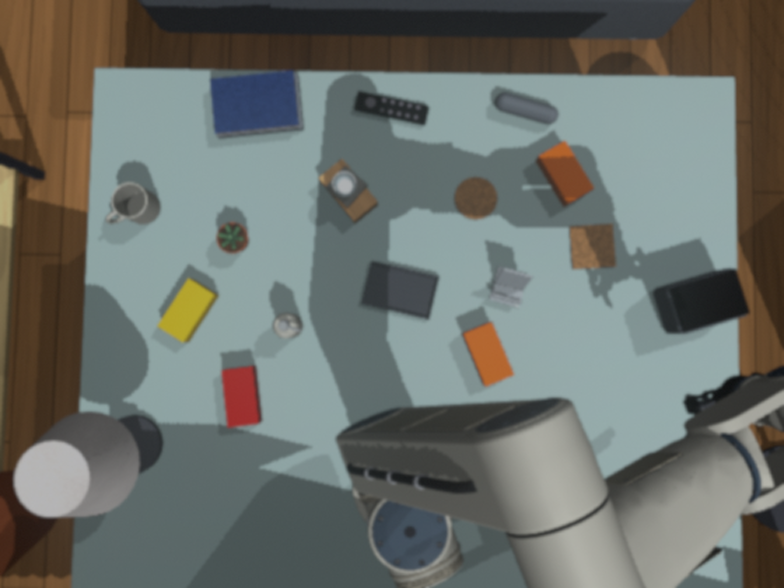

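The pile is at top (347,190), round mat (475,198), square mat (592,246), tray (400,290), dispenser (286,325), stand (507,287), pot (232,237). The box-shaped candidates are two orange ((565,172) and (488,353)), red (240,396), yellow (187,310) and the beech one under the bowl (347,190). Only the beech one fits the description. I'll confirm it in a crop and measure from contours.

Run:
```python
from h import *
f=grab('top');g=grab('scene')
a=cv2.resize(f['color'][100:170,215:285],(560,560),interpolation=cv2.INTER_CUBIC)
b=cv2.resize(g['color'][255:330,230:280+20],(int(560*70/75),560),interpolation=cv2.INTER_CUBIC)[:, :240+200]
im=cv2.cvtColor(np.hstack([a,b]),cv2.COLOR_RGB2BGR);im=cv2.resize(im,(800,int(im.shape[0]*800/im.shape[1])));cv2.imwrite('pics/crop1.png',im)
def blob(mask,x,y,name,z,rad=45):
    m=np.zeros_like(mask);x=int(x/1.4);y=int(y/1.4)
    m[y-rad:y+rad,x-rad:x+rad]=mask[y-rad:y+rad,x-rad:x+rad]
    n,l,st,c=cv2.connectedComponentsWithStats(m.astype(np.uint8))
    i=min([i for i in range(1,n) if st[i,4]>60],key=lambda i:np.hypot(*(c[i]-[x,y])))
    ct=cv2.findContours((l==i).astype(np.uint8),cv2.RETR_EXTERNAL,cv2.CHAIN_APPROX_NONE)[0][0].reshape(-1,2)
    P=cast(f,ct,z)[:,:2]
    (cx,cy),(w,h),an=cv2.minAreaRect(P.astype(np.float32))
    print(name,'area',st[i,4],'c',round(cx),round(cy),'wh',round(w),round(h),'ang',round(an,1))
hsv=cv2.cvtColor(f['color'],cv2.COLOR_RGB2HSV).astype(int);H,S,V=hsv[...,0],hsv[...,1],hsv[...,2]
w=((H<22)&(S>80))
blob(w,475,198,'round',4); blob(w,592,246,'square',4); blob(w,347,190,'box',48)
blob(w,232,237,'pot',50)
blob((V<75),400,290,'tray',14)
for n,p,z in(('disp',(286,323),120),('bowl',(344,183),102),('stand',(507,287),40)): print(n,cast(f,[np.array(p)/1.4],z).round())
```

```text
round area 599 c 656 -147 wh 87 85 ang 45.4
square area 826 c 546 -416 wh 93 93 ang 3.1
box area 229 c 626 115 wh 37 65 ang 43.9Traceback (most recent call last):
  File "<stdin>", line 18, in <module>
  File "<stdin>", line 10, in blob
ValueError: min() iterable argument is empty
```

View pics/crop1.png

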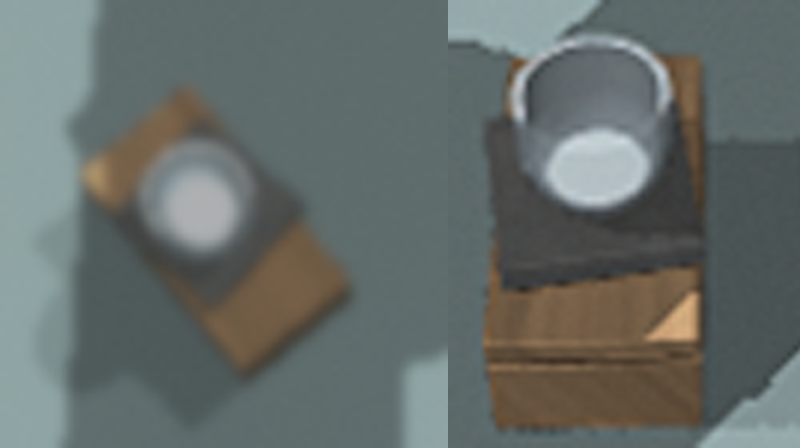

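The crop confirms the beech box under the coaster and bowl. Next I measure the rest coarsely and move over the pile.

Run:
```python
from h import *
f=grab('top')
c=lambda L:[(215+x/6.4,100+y/6.4) for x,y in L]
P=cast(f,c([(185,90),(88,175),(243,375),(352,290)]),48);print(P.round(),P.mean(0).round(),np.degrees(np.arctan2(*(P[2]-P[1])[[1,0]])))
print('bowl',cast(f,c([(198,190)]),102).round())
Q=cast(f,c([(302,213),(210,303),(115,210),(205,125)]),60);print(Q.round())
im=f['color'];V=im.max(2)
for n,p,z in(('disp',(286,323),120),('stand',(507,287),40),('pot',(232,237),60),('tray',(400,290),14)): print(n,cast(f,[np.array(p)/1.4],z).round())
print('tray corners',cast(f,np.array([(373,262),(438,273),(429,318),(362,305)])/1.4,14).round())
w=grab('wrist');print(np.array(w['mount']).round(2).tolist(),w['mtx'])
```

```text
[[729. 159.  48.]
 [685. 206.  48.]
 [587. 128.  48.]
 [630.  75.  48.]] [658. 142.  48.] -141.43162594905934
bowl [[667. 147. 102.]]
[[666. 100.  60.]
 [621. 144.  60.]
 [666. 191.  60.]
 [708. 148.  60.]]
disp [[358. 263. 120.]]
stand [[ 447. -217.   40.]]
pot [[548. 398.  60.]]
tray [[438.  22.  14.]]
tray corners [[501.  85.  14.]
 [478. -64.  14.]
 [375. -44.  14.]
 [403. 108.  14.]]
[[-0.0, -0.95, -0.3, 76.59], [1.0, 0.0, -0.0, -0.26], [0.0, -0.3, 0.95, -143.18], [0.0, 0.0, 0.0, 1.0]] [[371.17485361   0.         284.16818685]
 [  0.         371.17485361 205.17274484]
 [  0.           0.           1.        ]]
```

>>> play_rows --dp '[[0.67,-0.5,0],[1.34,-1.01,0],[2.01,-1.51,0],[2.68,-2.02,0],[3.35,-2.52,0]]' --rot '[[0,0,0],[0,0,0],[0,0,0],[0,0,0],[0,0,0]]' --fingers 1

```text
clock: 0.72
eef_pos: [325.3, -431.2, 231.2]
tcp_rot: [-3.142, -0.0, 0.393]
contact_force: [1.3, -0.5, -0.0]
opening: 1.003
grasp_force: 0.0
```

>>> play_rows --dp '[[0.67,-0.5,0],[1.34,-1.01,0],[2.01,-1.51,0],[2.68,-2.02,0],[3.35,-2.52,0]]' --rot '[[0,0,0],[0,0,0],[0,0,0],[0,0,0],[0,0,0]]'

```text
clock: 1.13
eef_pos: [410.5, -286.7, 231.4]
tcp_rot: [3.141, -0.0, 0.394]
contact_force: [0.3, -0.3, -0.2]
opening: 1.0
grasp_force: 0.0
```

>>> play_rows --dp '[[0.67,-0.5,0],[1.34,-1.01,0],[2.01,-1.51,0],[2.68,-2.02,0],[3.35,-2.52,0]]' --rot '[[0,0,0],[0,0,0],[0,0,0],[0,0,0],[0,0,0]]'

```text
clock: 1.55
eef_pos: [495.6, -142.0, 231.5]
tcp_rot: [3.141, -0.0, 0.394]
contact_force: [-0.3, 0.1, -0.5]
opening: 0.998
grasp_force: 0.0
```

>>> play_rows --dp '[[0.67,-0.5,0],[1.34,-1.01,0],[2.01,-1.51,0],[2.68,-2.02,0],[3.35,-2.52,0]]' --rot '[[0,0,0],[0,0,0],[0,0,0],[0,0,0],[0,0,0]]'

```text
clock: 1.97
eef_pos: [580.7, 2.5, 231.3]
tcp_rot: [3.141, -0.0, 0.394]
contact_force: [-0.6, -0.1, 0.5]
opening: 0.999
grasp_force: 0.0
```

>>> play_rows --dp '[[0.67,-0.5,0],[1.34,-1.01,0],[2.01,-1.51,0],[2.68,-2.02,0],[3.35,-2.52,0]]' --rot '[[0,0,-0.75],[0,0,-1.5],[0,0,-2.25],[0,0,-3],[0,0,-3.73]]'

```text
clock: 2.38
eef_pos: [665.7, 147.0, 231.2]
tcp_rot: [-3.142, 0.0, 0.789]
contact_force: [0.4, 0.4, 0.8]
opening: 1.003
grasp_force: 0.0
```

Run:
```python
from h import *
f=grab('wrist');save(f,'w1.png',k=1.4)
print(telemetry.sense()['eef_pos'])
print(proj(f,[[667,147,102],[665,146,60],[658,142,48]])*1.4)
```

```text
[668.40520152 152.04461597 231.18274729]
[[400.23338185 270.75699037]
 [398.83993209 255.95232362]
 [395.50922122 263.14012856]]
```

View pics/w1.png

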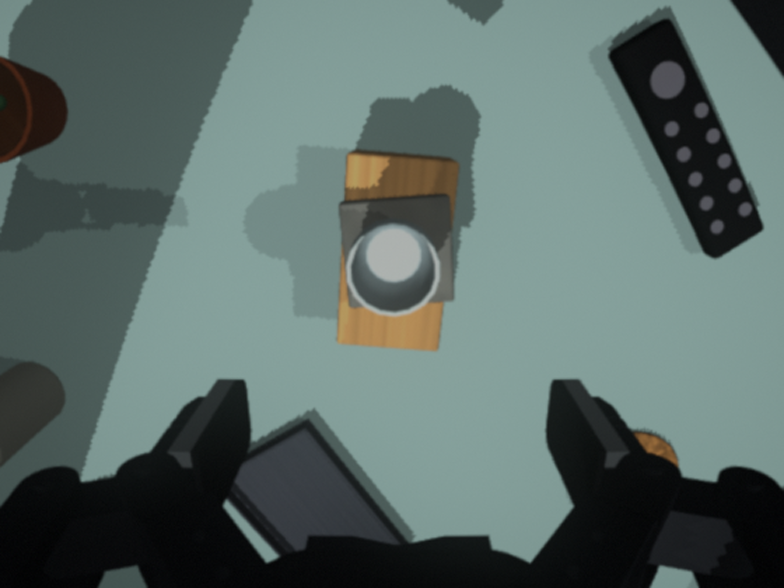

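The wrist view shows the bowl rim centred at (393,268), coaster corners at (340,204), (449,195) and (454,299), and box top corners at (348,152), (458,161), (440,350) and (338,345).

```bash
cat >> h.py <<'E'
def delta(pos,yawdeg=None):
    "tool-frame move (units) from current pose to pos, yaw"
    s=telemetry.sense(); y=s['tcp_rot'][2]; d=np.array(pos)-s['eef_pos']
    R=Ro.from_euler('xyz',[np.pi,0,y]).as_matrix(); u=R.T@d/40
    rz=0 if yawdeg is None else -(((yawdeg-np.degrees(y))+180)%360-180)/6
    print('to',np.round(pos,1),'dp',u.round(3),'rz',round(rz,2),'| now',s['eef_pos'].round(1),round(np.degrees(y),1),'clock',round(s['clock'],1))
E
python3 - <<'E'
from h import *
f=grab('wrist')
print('bowl',cast(f,[np.array((393,268.5))/1.4],102).round(1))
Q=cast(f,np.array([(340,204),(449,195),(454,299)])/1.4,60);print(Q.round(1),'c',(Q[0]+Q[2])/2,np.linalg.norm(Q[0]-Q[1]),np.linalg.norm(Q[2]-Q[1]),np.degrees(np.arctan2(*(Q[1]-Q[2])[[1,0]])))
P=cast(f,np.array([(348,152),(458,161),(440,350),(338,345)])/1.4,48);print('box',P.mean(0),np.degrees(np.arctan2(*(P[1]-P[2])[[1,0]])),np.degrees(np.arctan2(*(P[0]-P[3])[[1,0]])),np.linalg.norm(P[0]-P[3]),np.linalg.norm(P[0]-P[1]))
b=cast(f,[np.array((393,268.5))/1.4],102)[0]
delta([b[0],b[1],67])
E
```

```text
bowl [[668.2 156.1 102. ]]
[[665.4 199.7  60. ]
 [716.3 157.4  60. ]
 [673.6 106.7  60. ]] c [669.5124123  153.21691862  60.        ] 66.14218122703967 66.26468674652435 49.92196732000412
box [664.2578241  150.42539407  48.        ] 41.86329802423694 40.9838483509866 128.52843999141945 67.86808948941484
to [668.2 156.1  67. ] dp [ 0.139 -0.094  4.097] rz 0 | now [666.9 149.5 230.9] 45.3 clock 2.5
```

>>> play_rows --dp '[[0.05,0,1],[0.05,0,1.5],[0.05,0,1.5],[0.05,0,1.5],[0.05,0,1.5]]' --rot '[[0,0,0],[0,0,0],[0,0,0],[0,0,0],[0,0,0]]'

```text
clock: 2.9
eef_pos: [667.2, 146.5, 172.7]
tcp_rot: [3.141, -0.001, 0.784]
contact_force: [-0.1, -0.1, 0.8]
opening: 0.993
grasp_force: 0.0
```

Run:
```python
from h import *
f=grab('wrist');save(f,'w2.png',(190,70,390,270),3);np.save('f.npy',f,allow_pickle=True)
```

```text
(no output)
```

View pics/w2.png

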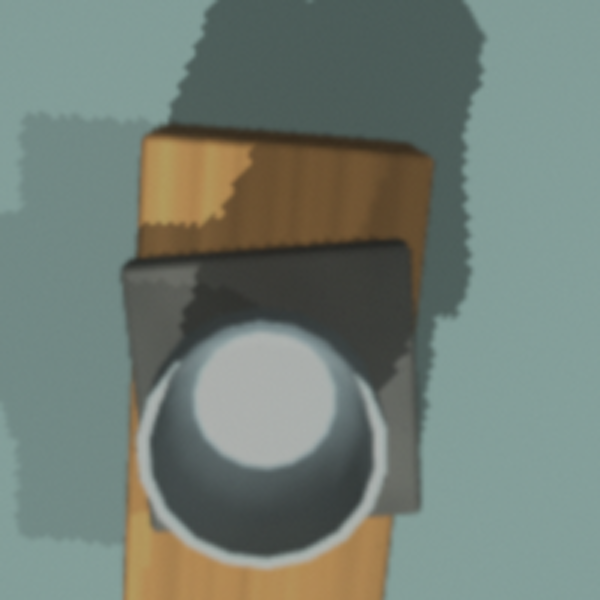

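The bowl rim is centred at crop (262,443). Coaster top corners are (123,266), (407,243) and (420,512).

Run:
```python
from h import *
f=np.load('f.npy',allow_pickle=True).item()
c=lambda L:np.array(L)/3+[190,70]
b=cast(f,c([(262,443),(137,443),(387,443)]),102);print(b.round(1))
Q=cast(f,c([(123,266),(407,243),(420,512)]),60);print('coaster',(Q[0]+Q[2])/2,np.linalg.norm(Q[0]-Q[1]),np.linalg.norm(Q[2]-Q[1]),np.degrees(np.arctan2(*(Q[1]-Q[2])[[1,0]])),np.degrees(np.arctan2(*(Q[0]-Q[1])[[1,0]])))
P=cast(f,c([(142,140),(433,160)]),48);print('box top edge',P,np.linalg.norm(P[0]-P[1]),np.degrees(np.arctan2(*(P[0]-P[1])[[1,0]])))
delta([b[0,0],b[0,1],67])
```

```text
[[665.4 150.9 102. ]
 [647.4 169.  102. ]
 [683.4 132.9 102. ]]
coaster [665.9686065  147.61575503  60.        ] 66.08534911063329 67.30211088387199 49.53077382447584 139.53589281183665
box top edge [[685.25186843 211.65980884  48.        ]
 [730.60093671 159.53176215  48.        ]] 69.0932069388271 131.0218098567582
to [665.4 150.9  67. ] dp [ 0.039 -0.117  2.657] rz 0 | now [667.6 146.5 173.3] 44.9 clock 3.0
```

>>> play_rows --dp '[[0.02,-0.06,0.6],[0.04,-0.12,1.3],[0.04,-0.12,2],[0.04,-0.12,2.5],[0.04,-0.12,2.66]]' --rot '[[0,0,0],[0,0,0],[0,0,0],[0,0,0],[0,0,0]]'

```text
clock: 3.37
eef_pos: [663.4, 150.9, 63.4]
tcp_rot: [-3.141, 0.002, 0.784]
contact_force: [-0.3, -0.2, -0.0]
opening: 1.0
grasp_force: 0.0
```

>>> play_rows --dp '[[0,0,0],[0,0,0],[0,0,0],[0,0,0],[0,0,0]]' --rot '[[0,0,0],[0,0,0],[0,0,0],[0,0,0],[0,0,0]]' --fingers 0.5 --grip_force 25

```text
clock: 3.78
eef_pos: [665.9, 151.5, 67.4]
tcp_rot: [3.139, -0.003, 0.784]
contact_force: [-1.4, -0.6, 6.7]
opening: 0.613
grasp_force: 26.2
```

>>> play_rows --dp '[[0,0,0],[0,0,0],[0,0,0],[0,0,0],[0,0,0]]' --rot '[[0,0,0],[0,0,0],[0,0,0],[0,0,0],[0,0,0]]' --fingers 0.4

```text
clock: 4.2
eef_pos: [665.9, 151.5, 67.4]
tcp_rot: [3.139, -0.003, 0.784]
contact_force: [-0.0, -0.5, 7.1]
opening: 0.613
grasp_force: 26.2
```

>>> play_rows --dp '[[0,0,-0.15],[0,0,-0.4],[0,0,-0.8],[0,0,-1.3],[0,0,-1.8]]' --rot '[[0,0,0],[0,0,0],[0,0,0],[0,0,0],[0,0,0]]'

```text
clock: 4.62
eef_pos: [664.1, 151.3, 138.4]
tcp_rot: [-3.141, 0.0, 0.784]
contact_force: [-0.1, 0.4, -1.1]
opening: 0.608
grasp_force: 26.4
```

>>> play_rows --dp '[[-0.2,0.19,-0.2],[-0.6,0.57,-0.3],[-1.1,1.04,-0.3],[-1.6,1.5,-0.3],[-2.1,1.97,-0.3]]' --rot '[[0,0,0],[0,0,0],[0,0,0],[0,0,0],[0,0,0]]'

```text
clock: 5.03
eef_pos: [660.1, 34.5, 149.3]
tcp_rot: [3.141, -0.0, 0.785]
contact_force: [0.2, 0.2, -0.5]
opening: 0.611
grasp_force: 26.4
```

>>> play_rows --dp '[[-0.5,0.47,0],[-1.0,0.94,0],[-1.5,1.41,0],[-2,1.88,0],[-2.4,2.25,0]]' --rot '[[0,0,0],[0,0,0],[0,0,0],[0,0,0],[0,0,0]]'

```text
clock: 5.45
eef_pos: [655.5, -98.1, 149.2]
tcp_rot: [3.141, 0.0, 0.784]
contact_force: [0.4, 0.3, -1.3]
opening: 0.61
grasp_force: 26.4
```

>>> play_rows --dp '[[-0.4,0.37,0],[-0.7,0.65,0],[-0.9,0.83,0],[-0.94,0.87,0],[-0.94,0.87,0]]' --rot '[[0,0,0],[0,0,0],[0,0,0],[0,0,0],[0,0,0]]'

```text
clock: 5.87
eef_pos: [654.0, -146.9, 148.9]
tcp_rot: [-3.141, -0.0, 0.783]
contact_force: [0.3, 0.4, -0.8]
opening: 0.608
grasp_force: 26.4
```

>>> play_rows --dp '[[0,0,0],[0,0,0],[0,0,0],[0,0,0],[0,0,0]]' --rot '[[0,0,0],[0,0,0],[0,0,0],[0,0,0],[0,0,0]]'

```text
clock: 6.28
eef_pos: [654.2, -145.9, 148.9]
tcp_rot: [-3.141, -0.0, 0.785]
contact_force: [0.3, 0.2, -1.6]
opening: 0.613
grasp_force: 26.4
```

Run:
```python
from h import *
f=grab('wrist');save(f,'w3.png',k=1.2);np.save('f.npy',f,allow_pickle=True)
t=grab('top');print(proj(f,[[656,-147,4],[546,-416,4]])*1.2)
delta([656,-147,11.4])
for n,(x0,y0,x1,y1) in dict(sq=(400,150,450,200)).items():
    h=cv2.cvtColor(t['color'],cv2.COLOR_RGB2HSV)
    m=((h[...,0]<25)&(h[...,1]>60)).astype(np.uint8)[y0:y1,x0:x1]
    c=max(cv2.findContours(m,0,1)[0],key=cv2.contourArea).reshape(-1,2)+[x0,y0]
    print(n,cv2.minAreaRect(cast(t,c,4)[:,:2].astype(np.float32)))
```

```text
[[344.67841414 226.3930404 ]
 [469.69760219 517.63964683]]
to [ 656.  -147.    11.4] dp [0.018 0.047 3.437] rz 0 | now [ 654.2 -146.2  148.9] 45.0 clock 6.4
sq ((547.3356323242188, -416.6480712890625), (96.16939544677734, 97.19786071777344), 4.330195903778076)
```

View pics/w3.png

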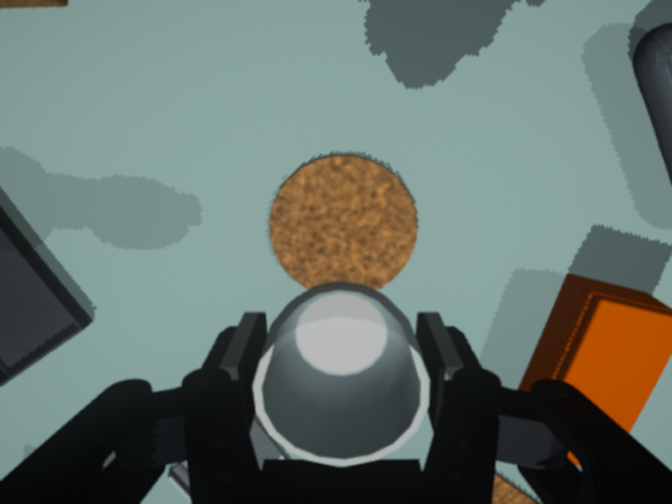

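The round mat is centred at (343,226), matching the prediction. The bowl is held upright, so I lower it.

>>> play_rows --dp '[[0.02,0.05,0.4],[0.02,0.05,1.1],[0.02,0.05,1.8],[0.02,0.05,2.4],[0.02,0.05,2.8]]' --rot '[[0,0,0],[0,0,0],[0,0,0],[0,0,0],[0,0,0]]'

```text
clock: 6.8
eef_pos: [654.8, -147.0, 34.3]
tcp_rot: [-3.139, 0.001, 0.784]
contact_force: [0.4, -0.4, -0.2]
opening: 0.607
grasp_force: 26.5
```

>>> play_rows --dp '[[0,0,0.2],[0,0,0.35],[0,0,0.46],[0,0,0.54],[0,0,0.6]]' --rot '[[0,0,0],[0,0,0],[0,0,0],[0,0,0],[0,0,0]]'

```text
clock: 7.22
eef_pos: [656.7, -147.5, 13.6]
tcp_rot: [3.14, -0.001, 0.784]
contact_force: [-1.4, 0.3, -1.2]
opening: 0.61
grasp_force: 26.5
```

>>> play_rows --dp '[[0,0,0.01],[0,0,0.02],[0,0,0.03],[0,0,0.03],[0,0,0.03]]' --rot '[[0,0,0],[0,0,0],[0,0,0],[0,0,0],[0,0,0]]'

```text
clock: 7.63
eef_pos: [656.2, -147.4, 12.0]
tcp_rot: [3.141, -0.0, 0.784]
contact_force: [0.9, -0.6, -0.9]
opening: 0.613
grasp_force: 26.5
```

>>> play_rows --dp '[[0,0,0.01],[0,0,0.02],[0,0,0.03],[0,0,0.03],[0,0,0.03]]' --rot '[[0,0,0],[0,0,0],[0,0,0],[0,0,0],[0,0,0]]'

```text
clock: 8.05
eef_pos: [656.2, -147.4, 11.4]
tcp_rot: [3.141, -0.0, 0.784]
contact_force: [-3.7, 1.1, 7.6]
opening: 0.61
grasp_force: 27.0
```

>>> play_rows --dp '[[0,0,0],[0,0,0],[0,0,0],[0,0,0],[0,0,0]]' --rot '[[0,0,0],[0,0,0],[0,0,0],[0,0,0],[0,0,0]]' --fingers 1

```text
clock: 8.47
eef_pos: [656.0, -147.3, 10.3]
tcp_rot: [-3.141, 0.0, 0.784]
contact_force: [-1.1, 0.4, -0.4]
opening: 1.001
grasp_force: 0.0
```

>>> play_rows --dp '[[0,0,-0.2],[0,0,-0.8],[0,0,-1.7],[0,0,-2.7],[0,0,-3.5]]' --rot '[[0,0,0],[0,0,0],[0,0,0],[0,0,0],[0,0,0]]'

```text
clock: 8.88
eef_pos: [656.4, -147.5, 153.5]
tcp_rot: [3.14, -0.001, 0.784]
contact_force: [1.1, -0.1, 0.8]
opening: 0.998
grasp_force: 0.0
```

Run:
```python
from h import *
delta([666,147.6,150],49.5)
delta([666,147.6,42.5],49.5)
```

```text
to [666.  147.6 150. ] dp [ 5.38  -5.053  0.088] rz -0.76 | now [ 656.4 -147.5  153.5] 44.9 clock 8.9
to [666.  147.6  42.5] dp [ 5.38  -5.053  2.776] rz -0.76 | now [ 656.4 -147.5  153.5] 44.9 clock 8.9
```

>>> play_rows --dp '[[0.4,-0.38,0],[1.0,-0.94,0],[1.6,-1.5,0],[2.2,-2.07,0],[2.8,-2.63,0]]' --rot '[[0,0,-0.2],[0,0,-0.4],[0,0,-0.6],[0,0,-0.76],[0,0,-0.76]]'

```text
clock: 9.3
eef_pos: [660.9, 7.5, 151.3]
tcp_rot: [3.141, -0.0, 0.865]
contact_force: [1.2, -0.5, 0.8]
opening: 1.0
grasp_force: 0.0
```

Run:
```python
from h import *
delta([666,147.6,170],49.5)
```

```text
to [666.  147.6 170. ] dp [ 2.747 -2.177 -0.467] rz 0.01 | now [660.9   7.5 151.3] 49.5 clock 9.3
```

>>> play_rows --dp '[[0.7,-0.55,-0.2],[1.4,-1.1,-0.4],[2.1,-1.65,-0.47],[2.6,-2.05,-0.47],[2.73,-2.15,-0.47]]' --rot '[[0,0,0],[0,0,0],[0,0,0],[0,0,0],[0,0,0]]'

```text
clock: 9.72
eef_pos: [666.6, 149.4, 170.4]
tcp_rot: [3.142, -0.002, 0.867]
contact_force: [-0.6, 0.1, -0.5]
opening: 1.003
grasp_force: 0.0
```

>>> play_rows --dp '[[0,0,0],[0,0,0],[0,0,0],[0,0,0],[0,0,0]]' --rot '[[0,0,0],[0,0,0],[0,0,0],[0,0,0],[0,0,0]]'

```text
clock: 10.13
eef_pos: [666.6, 143.7, 169.3]
tcp_rot: [-3.142, 0.0, 0.862]
contact_force: [-0.4, 1.0, 0.3]
opening: 1.003
grasp_force: 0.0
```

Run:
```python
from h import *
f=grab('wrist');save(f,'w4.png',(170,60,410,290),2.6);np.save('f.npy',f,allow_pickle=True)
```

```text
(no output)
```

View pics/w4.png

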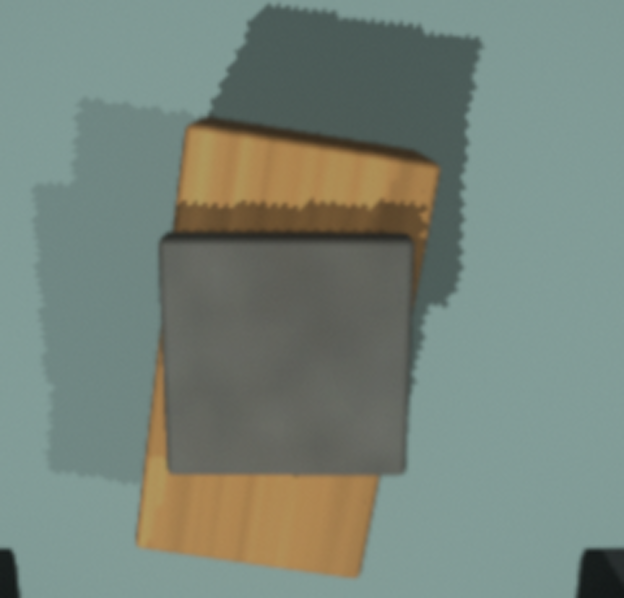

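Coaster top corners are (162,240), (411,240), (405,472) and (168,472), aligned with the tool. Box top corners are (189,127), (437,163), (358,575) and (138,545).

Run:
```python
from h import *
f=np.load('f.npy',allow_pickle=True).item()
c=lambda L:np.array(L)/2.6+[170,60]
def rep(n,L,z):
    P=cast(f,c(L),z);a=P[0]-P[3]+P[1]-P[2];print(n,P.mean(0).round(1),np.degrees(np.arctan2(a[1],a[0])).round(1),np.linalg.norm(P[0]-P[1]).round(1),np.linalg.norm(P[0]-P[3]).round(1));return P.mean(0)
q=rep('coaster',[(162,240),(411,240),(405,472),(168,472)],60)
rep('box',[(189,127),(437,163),(358,575),(138,545)],48)
delta([q[0],q[1],42.5],49.3)
```

```text
coaster [666.  147.8  60. ] 49.2 65.6 66.0
box [660.7 145.3  48. ] 40.6 67.4 125.4
to [666.  147.8  42.5] dp [ 0.063 -0.077  3.17 ] rz 0.02 | now [666.6 143.8 169.3] 49.4 clock 10.2
```

>>> play_rows --dp '[[0.06,-0.08,0.4],[0.06,-0.08,1.0],[0.06,-0.08,1.6],[0.06,-0.08,2.1],[0.06,-0.08,2.5]]' --rot '[[0,0,0],[0,0,0],[0,0,0],[0,0,0],[0,0,0]]'

```text
clock: 10.6
eef_pos: [665.0, 148.1, 67.5]
tcp_rot: [-3.141, 0.001, 0.863]
contact_force: [-0.1, 0.2, -1.2]
opening: 0.996
grasp_force: 0.0
```

>>> play_rows --dp '[[0,0,0.25],[0,0,0.4],[0,0,0.5],[0,0,0.56],[0,0,0.6]]' --rot '[[0,0,0],[0,0,0],[0,0,0],[0,0,0],[0,0,0]]'

```text
clock: 11.02
eef_pos: [666.3, 149.0, 45.9]
tcp_rot: [3.141, -0.001, 0.864]
contact_force: [-0.8, -0.2, -0.3]
opening: 1.001
grasp_force: 0.0
```

Run:
```python
from h import *
delta([666,147.8,42.5],49.3)
```

```text
to [666.  147.8  42.5] dp [-0.027  0.015  0.084] rz 0.03 | now [666.3 149.   45.9] 49.5 clock 11.0
```

>>> play_rows --dp '[[0,0,0.03],[0,0,0.06],[0,0,0.08],[0,0,0.08],[0,0,0.08]]' --rot '[[0,0,0],[0,0,0],[0,0,0],[0,0,0],[0,0,0]]' --fingers 0.7 --grip_force 50

```text
clock: 11.43
eef_pos: [666.2, 149.1, 44.2]
tcp_rot: [3.141, -0.001, 0.864]
contact_force: [-4.5, -1.6, 12.8]
opening: 0.782
grasp_force: 52.3
```

>>> play_rows --dp '[[0,0,0],[0,0,0],[0,0,0],[0,0,0],[0,0,0]]' --rot '[[0,0,0],[0,0,0],[0,0,0],[0,0,0],[0,0,0]]'

```text
clock: 11.85
eef_pos: [666.3, 149.1, 44.3]
tcp_rot: [3.141, -0.001, 0.864]
contact_force: [-4.0, -1.5, 13.3]
opening: 0.778
grasp_force: 52.2
```

>>> play_rows --dp '[[0,0,-0.1],[0,0,-0.3],[0,0,-0.7],[0,0,-1.2],[0,0,-1.8]]' --rot '[[0,0,0],[0,0,0],[0,0,0],[0,0,0],[0,0,0]]'

```text
clock: 12.27
eef_pos: [664.8, 148.8, 114.1]
tcp_rot: [-3.14, 0.002, 0.864]
contact_force: [0.5, -0.2, -0.8]
opening: 0.778
grasp_force: 57.1
```

>>> play_rows --dp '[[-0.3,0.16,-0.5],[-0.8,0.44,-0.9],[-1.4,0.77,-1.2],[-2,1.1,-1.3],[-2.7,1.48,-1.3]]' --rot '[[0,0,0],[0,0,0],[0,0,0],[0,0,0],[0,0,0]]'

```text
clock: 12.68
eef_pos: [641.3, 28.1, 168.4]
tcp_rot: [3.139, -0.002, 0.865]
contact_force: [0.3, -1.1, -2.8]
opening: 0.779
grasp_force: 57.1
```

>>> play_rows --dp '[[-0.7,0.38,0],[-1.4,0.77,0],[-2.1,1.15,0],[-2.8,1.53,0],[-3.5,1.92,0]]' --rot '[[0,0,0],[0,0,0],[0,0,0],[0,0,0],[0,0,0]]'

```text
clock: 13.1
eef_pos: [607.5, -129.3, 166.7]
tcp_rot: [3.141, -0.0, 0.864]
contact_force: [-0.0, -0.4, -1.7]
opening: 0.779
grasp_force: 57.1
```

>>> play_rows --dp '[[-0.7,0.38,0],[-1.4,0.77,0],[-2.1,1.15,0],[-2.7,1.48,0],[-3.3,1.81,0]]' --rot '[[0,0,0.5],[0,0,1.2],[0,0,1.9],[0,0,2.6],[0,0,3.3]]'

```text
clock: 13.52
eef_pos: [576.8, -276.9, 166.6]
tcp_rot: [3.141, -0.0, 0.514]
contact_force: [1.8, -0.5, -0.8]
opening: 0.775
grasp_force: 57.1
```

Run:
```python
from h import *
delta([547,-416.5,130],4)
```

```text
to [ 547.  -416.5  130. ] dp [-2.366  2.672  0.915] rz 4.24 | now [ 576.8 -276.9  166.6] 29.5 clock 13.5
```

>>> play_rows --dp '[[-0.6,0.68,0],[-1.2,1.35,0],[-1.7,1.92,0],[-2.1,2.37,0],[-2.36,2.67,0]]' --rot '[[0,0,1],[0,0,2],[0,0,3],[0,0,3.8],[0,0,4.24]]'

```text
clock: 13.93
eef_pos: [547.4, -417.6, 166.6]
tcp_rot: [3.141, -0.0, 0.068]
contact_force: [0.9, 0.4, -1.6]
opening: 0.774
grasp_force: 57.1
```

>>> play_rows --dp '[[0,0,0],[0,0,0],[0,0,0],[0,0,0],[0,0,0]]' --rot '[[0,0,0],[0,0,0],[0,0,0],[0,0,0],[0,0,0]]'

```text
clock: 14.35
eef_pos: [548.7, -413.8, 166.2]
tcp_rot: [-3.141, 0.0, 0.076]
contact_force: [1.0, 0.7, -2.3]
opening: 0.779
grasp_force: 57.1
```

Run:
```python
from h import *
f=grab('wrist');save(f,'w5.png',k=1.4);np.save('f.npy',f,allow_pickle=True)
delta([547,-416.5,130],4)
a=np.radians(4);R=np.array([[np.cos(a),-np.sin(a)],[np.sin(a),np.cos(a)]])
C=np.array([547,-416.5])+np.array([[50,50],[50,-50],[-50,-50],[-50,50]])@R.T
print(proj(f,np.c_[C,[4]*4])*1.4)
```

```text
to [ 547.  -416.5  130. ] dp [-0.047  0.061  0.905] rz 0.06 | now [ 548.7 -413.9  166.2] 4.4 clock 14.4
[[317.81681993 176.24627686]
 [489.76829925 177.4150395 ]
 [480.83863673 336.7352938 ]
 [323.79816158 335.80766171]]
```

View pics/w5.png

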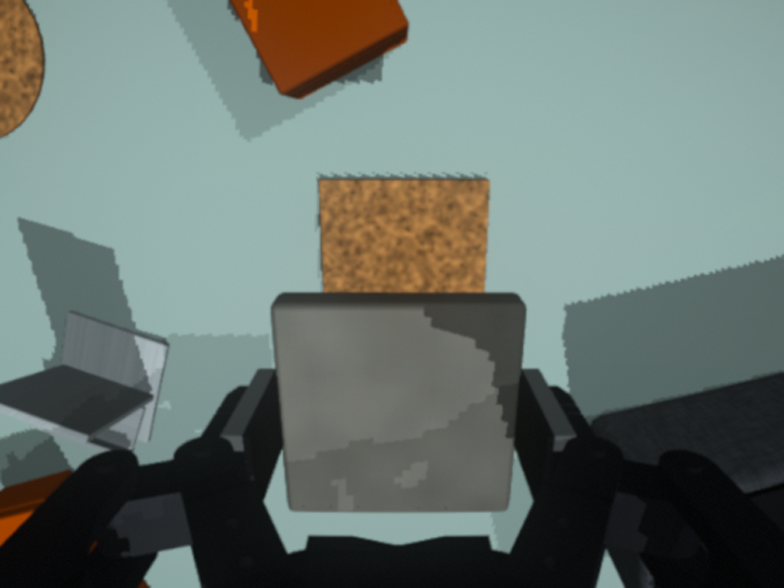

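>>> play_rows --dp '[[-0.02,0.06,0.4],[-0.02,0.06,1.1],[-0.02,0.06,1.9],[-0.02,0.06,2.6],[-0.02,0.06,3.2]]' --rot '[[0,0,0],[0,0,0.06],[0,0,0.06],[0,0,0.06],[0,0,0.06]]'

```text
clock: 14.82
eef_pos: [547.4, -416.3, 36.3]
tcp_rot: [-3.141, 0.001, 0.069]
contact_force: [-0.3, -0.1, -2.2]
opening: 0.779
grasp_force: 57.1
```

>>> play_rows --dp '[[0,0,0.3],[0,0,0.5],[0,0,0.65],[0,0,0.75],[0,0,0.82]]' --rot '[[0,0,0],[0,0,0],[0,0,0],[0,0,0],[0,0,0]]'

```text
clock: 15.23
eef_pos: [548.4, -417.8, 6.0]
tcp_rot: [3.141, -0.001, 0.068]
contact_force: [0.3, -0.2, -2.0]
opening: 0.772
grasp_force: 57.1
```

>>> play_rows --dp '[[0,0,0.03],[0,0,0.06],[0,0,0.08],[0,0,0.09],[0,0,0.09]]' --rot '[[0,0,0],[0,0,0],[0,0,0],[0,0,0],[0,0,0]]'

```text
clock: 15.65
eef_pos: [547.8, -417.4, 2.0]
tcp_rot: [3.141, -0.0, 0.068]
contact_force: [0.2, 0.1, -1.7]
opening: 0.779
grasp_force: 57.1
```

>>> play_rows --dp '[[0,0,0.01],[0,0,0.02],[0,0,0.03],[0,0,0.04],[0,0,0.05]]' --rot '[[0,0,0],[0,0,0],[0,0,0],[0,0,0],[0,0,0]]'

```text
clock: 16.07
eef_pos: [547.7, -417.4, 0.3]
tcp_rot: [3.142, 0.0, 0.068]
contact_force: [-4.0, 2.5, 9.1]
opening: 0.777
grasp_force: 58.4
```

>>> play_rows --dp '[[0,0,0],[0,0,0],[0,0,0],[0,0,0],[0,0,0]]' --rot '[[0,0,0],[0,0,0],[0,0,0],[0,0,0],[0,0,0]]'

```text
clock: 16.48
eef_pos: [547.7, -417.4, 0.4]
tcp_rot: [3.141, -0.0, 0.068]
contact_force: [-2.4, 1.2, 4.3]
opening: 0.779
grasp_force: 57.9
```

Contact is made at the expected height. I release, rise, and look.

>>> play_rows --dp '[[0,0,0],[0,0,0],[0,0,0],[0,0,0],[0,0,0]]' --rot '[[0,0,0],[0,0,0],[0,0,0],[0,0,0],[0,0,0]]' --fingers 1

```text
clock: 16.9
eef_pos: [547.7, -417.3, -0.4]
tcp_rot: [-3.142, 0.0, 0.068]
contact_force: [-0.4, 0.9, -0.4]
opening: 0.999
grasp_force: 0.0
```

>>> play_rows --dp '[[0,0,-0.2],[0,0,-0.8],[0,0,-1.7],[0,0,-2.7],[0,0,-3.7]]' --rot '[[0,0,0],[0,0,0],[0,0,0],[0,0,0],[0,0,0]]'

```text
clock: 17.32
eef_pos: [547.2, -417.0, 149.3]
tcp_rot: [-3.141, 0.001, 0.068]
contact_force: [0.7, -0.3, 0.0]
opening: 0.999
grasp_force: 0.0
```

>>> play_rows --dp '[[0,0,-0.7],[0,0,-1.2],[0,0,-1.5],[0,0,-1.5],[0,0,-1.5]]' --rot '[[0,0,0],[0,0,0],[0,0,0],[0,0,0],[0,0,0]]'

```text
clock: 17.73
eef_pos: [547.6, -417.2, 207.6]
tcp_rot: [3.141, -0.0, 0.068]
contact_force: [0.6, 0.8, -0.5]
opening: 0.998
grasp_force: 0.0
```

Run:
```python
from h import *
f=grab('wrist')
h=cv2.cvtColor(f['color'],cv2.COLOR_RGB2HSV)
m=(h[...,1]>110)&(h[...,0]<25);m[:90]=0;m[:,:190]=0;m[:,400:]=0;m[270:]=0
ys,xs=np.where(m);x0,x1,y0,y1=xs.min(),xs.max(),ys.min(),ys.max();print(x0,x1,y0,y1)
sub=h[y0:y1+1,x0:x1+1]; g=((sub[...,1]<75)).astype(np.uint8)
g=cv2.morphologyEx(g,cv2.MORPH_OPEN,np.ones((5,5)))
c=max(cv2.findContours(g,0,1)[0],key=cv2.contourArea).reshape(-1,2)+[x0,y0]
print('coaster',cv2.minAreaRect(cast(f,c,16)[:,:2].astype(np.float32)))
c=max(cv2.findContours(m.astype(np.uint8),0,1)[0],key=cv2.contourArea).reshape(-1,2)
print('mat',cv2.minAreaRect(cast(f,c,4)[:,:2].astype(np.float32)))
save(f,'w6.png',(150,60,410,290),2.4)
delta([358,263,230])
```

```text
231 336 123 223
coaster ((546.6096801757812, -416.5285949707031), (68.33566284179688, 67.84608459472656), 4.129530429840088)
mat ((545.89013671875, -416.4175720214844), (97.96539306640625, 98.76716613769531), 3.9447250366210938)
to [358 263 230] dp [ -3.559 -17.278  -0.593] rz 0 | now [ 547.  -416.9  206.3] 3.9 clock 17.8
```

View pics/w6.png

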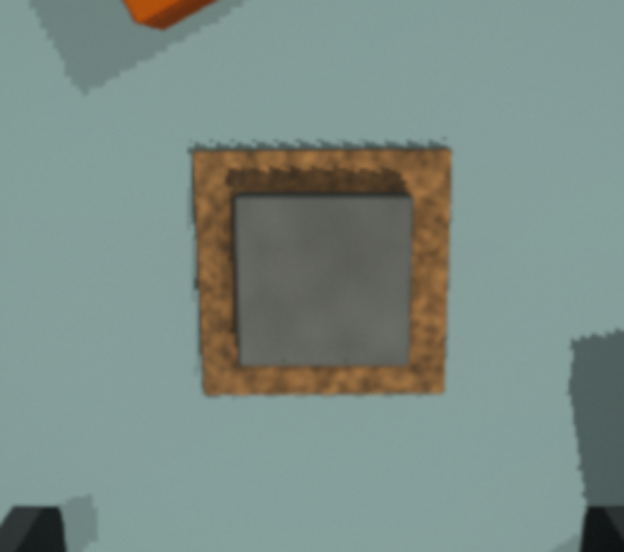

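The coaster sits 1 mm from the mat centre and parallel to it. Next is the dispenser.

>>> play_rows --dp '[[-0.18,-0.86,-0.2],[-0.36,-1.73,-0.4],[-0.53,-2.59,-0.6],[-0.7,-3.46,-0.6],[-0.88,-4.32,-0.6]]' --rot '[[0,0,-1.05],[0,0,-2.1],[0,0,-3.15],[0,0,-4.2],[0,0,-5.25]]'

```text
clock: 18.2
eef_pos: [499.4, -245.5, 229.9]
tcp_rot: [-3.139, 0.001, 0.623]
contact_force: [-0.1, -0.3, 0.3]
opening: 1.0
grasp_force: 0.0
```

>>> play_rows --dp '[[0.3,-0.83,0],[0.6,-1.66,0],[0.9,-2.48,0],[1.2,-3.31,0],[1.5,-4.14,0]]' --rot '[[0,0,-1.05],[0,0,-2.1],[0,0,-3.15],[0,0,-4.2],[0,0,-5.25]]'

```text
clock: 18.62
eef_pos: [451.9, -76.0, 229.8]
tcp_rot: [-3.138, 0.001, 1.173]
contact_force: [0.9, 0.1, 1.2]
opening: 0.999
grasp_force: 0.0
```

>>> play_rows --dp '[[0.69,-0.55,0],[1.38,-1.1,0],[2.07,-1.65,0],[2.76,-2.2,0],[3.45,-2.75,0]]' --rot '[[0,0,-1.05],[0,0,-2.1],[0,0,-3.15],[0,0,-4.2],[0,0,-5.25]]'

```text
clock: 19.03
eef_pos: [404.9, 93.7, 230.1]
tcp_rot: [-3.139, 0.0, 1.723]
contact_force: [1.0, 0.3, -0.3]
opening: 1.001
grasp_force: 0.0
```

>>> play_rows --dp '[[0.8,-0.1,0],[1.5,-0.2,0],[2.1,-0.3,0],[2.6,-0.36,0],[2.9,-0.36,0]]' --rot '[[0,0,-1.05],[0,0,-2.1],[0,0,-3.15],[0,0,-4.2],[0,0,-5.25]]'

```text
clock: 19.45
eef_pos: [373.7, 206.4, 229.9]
tcp_rot: [-3.138, -0.001, 2.274]
contact_force: [-0.1, -0.6, -0.1]
opening: 0.999
grasp_force: 0.0
```

>>> play_rows --dp '[[0,0,0],[0,0,0],[0,0,0],[0,0,0],[0,0,0]]' --rot '[[0,0,0],[0,0,0],[0,0,0],[0,0,0],[0,0,0]]'

```text
clock: 19.87
eef_pos: [375.6, 204.3, 231.4]
tcp_rot: [-3.141, 0.0, 2.265]
contact_force: [0.3, 0.2, -0.2]
opening: 0.999
grasp_force: 0.0
```

Run:
```python
from h import *
f=grab('wrist');save(f,'w7.png',k=1.4);np.save('f.npy',f,allow_pickle=True)
print(proj(f,[[358,263,120],[358,263,0]])*1.4)
delta([358,263,200])
```

```text
[[446.90838786 169.80227592]
 [431.47797095 156.14000224]]
to [358 263 200] dp [1.407 0.597 0.789] rz 0 | now [375.7 204.4 231.5] 129.8 clock 19.9
```

View pics/w7.png

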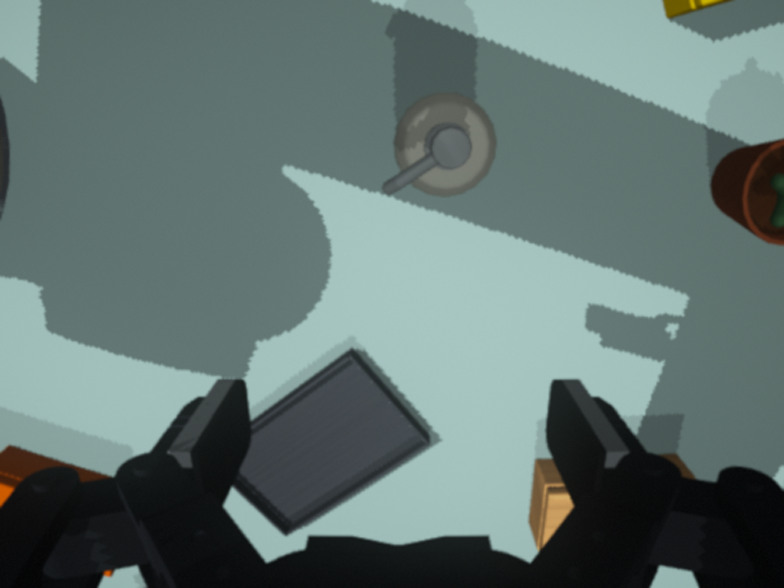

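The dispenser shoulder is at (445,144), the pump head at (452,147), and the nozzle points to (386,188). I turn the tool so the nozzle lies along tool x.

Run:
```python
from h import *
f=np.load('f.npy',allow_pickle=True).item()
P=cast(f,np.array([(445,144),(395,144),(495,144)])/1.4,84);H=cast(f,np.array([(452,147),(386,188)])/1.4,117)
print(P.round(1),H.round(1),np.degrees(np.arctan2(*(H[1]-H[0])[[1,0]])))
delta([P[0,0],P[0,1],200],71.6)
```

```text
[[352.5 272.7  84. ]
 [331.6 255.3  84. ]
 [373.3 290.4  84. ]] [[353.1 272.8 117. ]
 [341.2 237.1 117. ]] -108.49015379678677
to [352.5 272.7 200. ] dp [1.683 0.647 0.789] rz 9.69 | now [375.7 204.4 231.5] 129.8 clock 19.9
```

>>> play_rows --dp '[[0.3,0.12,0],[0.7,0.27,0],[1.1,0.43,0],[1.5,0.57,0],[1.68,0.65,0]]' --rot '[[0,0,0.8],[0,0,1.8],[0,0,2.8],[0,0,3.8],[0,0,4.8]]'

```text
clock: 20.33
eef_pos: [352.2, 274.3, 231.8]
tcp_rot: [3.141, -0.001, 1.758]
contact_force: [0.4, -0.6, 0.2]
opening: 1.0
grasp_force: 0.0
```

>>> play_rows --dp '[[0,0,0],[0,0,0],[0,0,0],[0,0,0],[0,0,0]]' --rot '[[0,0,1],[0,0,2],[0,0,3],[0,0,4],[0,0,4.9]]'

```text
clock: 20.75
eef_pos: [352.6, 273.0, 231.7]
tcp_rot: [3.142, -0.0, 1.245]
contact_force: [-0.5, 0.3, -0.0]
opening: 1.004
grasp_force: 0.0
```

>>> play_rows --dp '[[0,0,0],[0,0,0],[0,0,0],[0,0,0],[0,0,0]]' --rot '[[0,0,0],[0,0,0],[0,0,0],[0,0,0],[0,0,0]]'

```text
clock: 21.17
eef_pos: [352.4, 273.3, 231.7]
tcp_rot: [3.142, -0.0, 1.253]
contact_force: [0.4, -0.7, -0.1]
opening: 0.995
grasp_force: 0.0
```

Run:
```python
from h import *
f=grab('wrist');save(f,'w8.png',k=1.2);np.save('f.npy',f,allow_pickle=True)
print((proj(f,[[352.7,272.7,119],[352.7,272.7,86]])*1.2).round(1), f['color'].shape)
delta([352.7,272.7,53],71.6)
```

```text
[[341.9 241.9]
 [341.8 227.7]] (420, 560, 3)
to [352.7 272.7  53. ] dp [-0.013  0.012  4.467] rz 0.03 | now [352.4 273.3 231.7] 71.8 clock 21.2
```

View pics/w8.png

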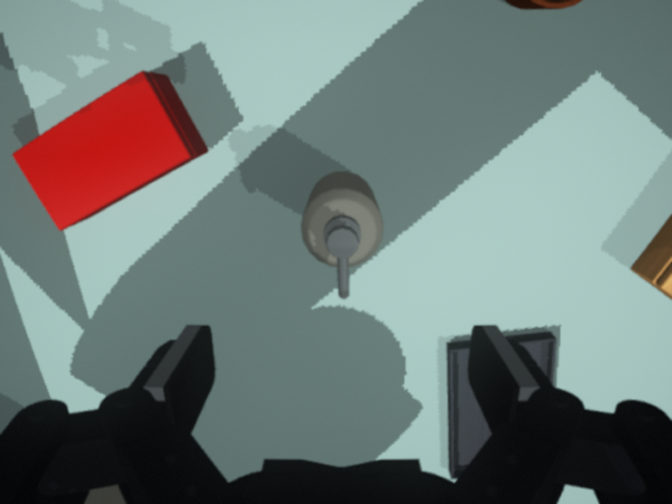

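>>> play_rows --dp '[[0.02,0.02,0.4],[0.03,0.02,1.1],[0.03,0.02,1.9],[0.03,0.02,2.7],[0.03,0.02,3.4]]' --rot '[[0,0,0],[0,0,0],[0,0,0],[0,0,0],[0,0,0]]'

```text
clock: 21.63
eef_pos: [353.3, 274.1, 94.3]
tcp_rot: [3.141, -0.0, 1.252]
contact_force: [-0.5, -1.7, 0.1]
opening: 0.999
grasp_force: 0.0
```

>>> play_rows --dp '[[0,0,0.4],[0,0,0.7],[0,0,0.9],[0,0,1.0],[0,0,1.05]]' --rot '[[0,0,0],[0,0,0],[0,0,0],[0,0,0],[0,0,0]]'

```text
clock: 22.05
eef_pos: [353.5, 274.3, 53.4]
tcp_rot: [-3.141, 0.0, 1.252]
contact_force: [-0.4, 0.1, 0.1]
opening: 1.0
grasp_force: 0.0
```

>>> play_rows --dp '[[0,0,0],[0,0,0],[0,0,0],[0,0,0],[0,0,0]]' --rot '[[0,0,0],[0,0,0],[0,0,0],[0,0,0],[0,0,0]]' --fingers 0.5 --grip_force 30

```text
clock: 22.47
eef_pos: [354.0, 274.7, 54.6]
tcp_rot: [3.141, -0.001, 1.251]
contact_force: [-2.9, 0.7, 6.0]
opening: 0.645
grasp_force: 31.1
```

>>> play_rows --dp '[[0,0,0],[0,0,0],[0,0,0],[0,0,0],[0,0,0]]' --rot '[[0,0,0],[0,0,0],[0,0,0],[0,0,0],[0,0,0]]'

```text
clock: 22.88
eef_pos: [354.0, 274.7, 54.6]
tcp_rot: [3.141, -0.001, 1.251]
contact_force: [-1.4, -0.2, 6.3]
opening: 0.649
grasp_force: 31.1
```

>>> play_rows --dp '[[0,0,-0.1],[0,0,-0.35],[0,0,-0.8],[0,0,-1.4],[0,0,-2.0]]' --rot '[[0,0,0],[0,0,0],[0,0,0],[0,0,0],[0,0,0]]' --grip_force 40

```text
clock: 23.3
eef_pos: [353.0, 273.9, 135.0]
tcp_rot: [-3.141, 0.001, 1.251]
contact_force: [1.1, 0.8, -1.5]
opening: 0.639
grasp_force: 42.9
```

>>> play_rows --dp '[[-0.1,0.067,-0.6],[-0.4,0.27,-1.0],[-0.9,0.6,-1.3],[-1.4,0.94,-1.4],[-2.0,1.34,-1.4]]' --rot '[[0,0,0],[0,0,0],[0,0,0],[0,0,0],[0,0,0]]'

```text
clock: 23.72
eef_pos: [380.0, 181.3, 191.9]
tcp_rot: [3.139, -0.003, 1.253]
contact_force: [1.2, -0.5, -1.8]
opening: 0.64
grasp_force: 42.9
```

>>> play_rows --dp '[[-0.62,0.42,0],[-1.24,0.83,0],[-1.86,1.25,0],[-2.48,1.66,0],[-3.1,2.08,0]]' --rot '[[0,0,0],[0,0,0],[0,0,0],[0,0,0],[0,0,0]]'

```text
clock: 24.13
eef_pos: [419.3, 36.2, 190.6]
tcp_rot: [3.141, -0.0, 1.252]
contact_force: [-0.1, 0.7, -2.1]
opening: 0.641
grasp_force: 42.9
```

>>> play_rows --dp '[[-0.62,0.42,0],[-1.24,0.83,0],[-1.86,1.25,0],[-2.48,1.66,0],[-3.1,2.08,0]]' --rot '[[0,0,0],[0,0,0],[0,0,0],[0,0,0],[0,0,0]]'

```text
clock: 24.55
eef_pos: [459.3, -107.8, 190.6]
tcp_rot: [3.141, -0.0, 1.251]
contact_force: [0.7, 0.9, -1.9]
opening: 0.642
grasp_force: 42.9
```

>>> play_rows --dp '[[-0.62,0.42,0],[-1.24,0.83,0],[-1.86,1.25,0],[-2.48,1.66,0],[-3.1,2.08,0]]' --rot '[[0,0,0],[0,0,0],[0,0,0],[0,0,0],[0,0,0]]'

```text
clock: 24.97
eef_pos: [499.3, -251.5, 190.5]
tcp_rot: [3.141, -0.0, 1.251]
contact_force: [0.8, 0.3, -1.4]
opening: 0.641
grasp_force: 42.9
```

Run:
```python
from h import *
delta([546.6,-416.5,190])
```

```text
to [ 546.6 -416.5  190. ] dp [-3.544  2.419  0.013] rz 0 | now [ 499.3 -251.5  190.5] 71.7 clock 25.0
```

>>> play_rows --dp '[[-0.6,0.41,0],[-1.2,0.82,0],[-1.75,1.19,0],[-2.25,1.54,0],[-2.7,1.84,0]]' --rot '[[0,0,0],[0,0,0],[0,0,0],[0,0,0],[0,0,0]]'

```text
clock: 25.38
eef_pos: [535.4, -377.3, 190.5]
tcp_rot: [3.141, 0.0, 1.251]
contact_force: [0.8, -0.1, -1.6]
opening: 0.64
grasp_force: 42.9
```

>>> play_rows --dp '[[-0.35,0.24,0],[-0.6,0.41,0],[-0.75,0.51,0],[-0.83,0.57,0],[-0.84,0.58,0]]' --rot '[[0,0,0],[0,0,0],[0,0,0],[0,0,0],[0,0,0]]'

```text
clock: 25.8
eef_pos: [546.9, -414.9, 189.8]
tcp_rot: [-3.141, -0.0, 1.251]
contact_force: [-0.4, 0.1, -2.5]
opening: 0.646
grasp_force: 42.9
```

>>> play_rows --dp '[[0,0,0],[0,0,0],[0,0,0],[0,0,0],[0,0,0]]' --rot '[[0,0,0],[0,0,0],[0,0,0],[0,0,0],[0,0,0]]'

```text
clock: 26.22
eef_pos: [546.9, -414.5, 189.8]
tcp_rot: [-3.142, -0.0, 1.252]
contact_force: [-0.6, 0.5, -1.3]
opening: 0.642
grasp_force: 42.9
```

Run:
```python
from h import *
f=grab('wrist');save(f,'w9.png',k=1.2);np.save('f.npy',f,allow_pickle=True)
p=telemetry.sense()['eef_pos']
print((proj(f,[[p[0],p[1],p[2]+65],[p[0],p[1],p[2]+30],[546.6,-416.5,16]])*1.2).round(1))
delta([546.6,-416.5,70.6])
```

```text
[[341.3 468.6]
 [341.3 379.7]
 [341.6 219.9]]
to [ 546.6 -416.5   70.6] dp [-0.048  0.006  2.98 ] rz 0 | now [ 547.  -414.6  189.8] 71.7 clock 26.3
```

View pics/w9.png

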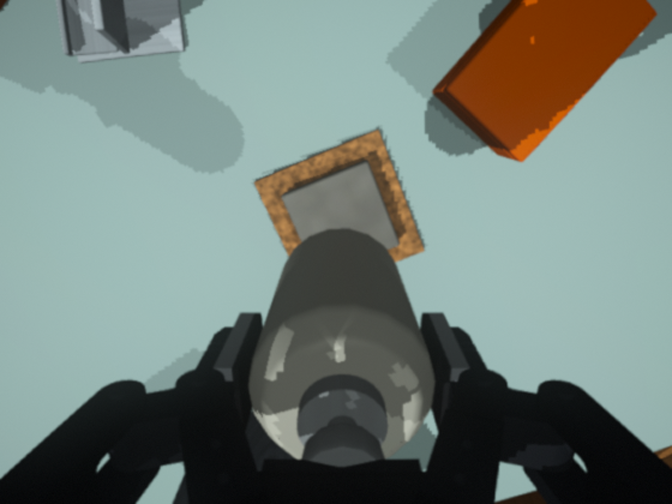

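The dispenser is upright and centred in the grip, with its shoulder at (342,378) as predicted. I lower it.

>>> play_rows --dp '[[-0.05,0,0.3],[-0.05,0,0.8],[-0.05,0,1.4],[-0.05,0,1.9],[-0.05,0,2.3]]' --rot '[[0,0,0],[0,0,0],[0,0,0],[0,0,0],[0,0,0]]'

```text
clock: 26.68
eef_pos: [545.3, -416.2, 94.9]
tcp_rot: [-3.14, -0.001, 1.251]
contact_force: [0.2, 0.2, -2.0]
opening: 0.644
grasp_force: 42.9
```

>>> play_rows --dp '[[0,0,0.2],[0,0,0.35],[0,0,0.46],[0,0,0.54],[0,0,0.6]]' --rot '[[0,0,0],[0,0,0],[0,0,0],[0,0,0],[0,0,0]]'

```text
clock: 27.1
eef_pos: [546.7, -417.1, 74.1]
tcp_rot: [3.141, 0.0, 1.251]
contact_force: [0.2, 0.9, -1.5]
opening: 0.646
grasp_force: 42.9
```

>>> play_rows --dp '[[0,0,0.01],[0,0,0.02],[0,0,0.03],[0,0,0.04],[0,0,0.04]]' --rot '[[0,0,0],[0,0,0],[0,0,0],[0,0,0],[0,0,0]]'

```text
clock: 27.52
eef_pos: [546.4, -416.9, 72.3]
tcp_rot: [3.141, 0.0, 1.251]
contact_force: [-0.6, 0.5, -1.3]
opening: 0.64
grasp_force: 42.9
```

>>> play_rows --dp '[[0,0,0.01],[0,0,0.02],[0,0,0.03],[0,0,0.04],[0,0,0.05]]' --rot '[[0,0,0],[0,0,0],[0,0,0],[0,0,0],[0,0,0]]'

```text
clock: 27.93
eef_pos: [546.4, -416.9, 70.8]
tcp_rot: [3.141, 0.0, 1.251]
contact_force: [-3.8, 1.3, 9.1]
opening: 0.646
grasp_force: 43.7
```

>>> play_rows --dp '[[0,0,0],[0,0,0]]' --rot '[[0,0,0],[0,0,0]]'

```text
clock: 28.1
eef_pos: [546.3, -416.9, 70.8]
tcp_rot: [3.141, 0.0, 1.251]
contact_force: [-2.6, 0.9, 6.8]
opening: 0.642
grasp_force: 43.5
```

>>> play_rows --dp '[[0,0,0],[0,0,0],[0,0,0],[0,0,0],[0,0,0]]' --rot '[[0,0,0],[0,0,0],[0,0,0],[0,0,0],[0,0,0]]' --fingers 1

```text
clock: 28.52
eef_pos: [546.3, -416.8, 70.0]
tcp_rot: [-3.142, -0.0, 1.251]
contact_force: [-0.2, -0.4, 0.1]
opening: 0.997
grasp_force: 0.0
```

>>> play_rows --dp '[[0,0,-0.2],[0,0,-0.8],[0,0,-1.6],[0,0,-2.5],[0,0,-3.4]]' --rot '[[0,0,0],[0,0,0],[0,0,0],[0,0,0],[0,0,0]]'

```text
clock: 28.93
eef_pos: [546.0, -416.5, 207.8]
tcp_rot: [-3.141, -0.0, 1.252]
contact_force: [1.3, 0.2, 0.4]
opening: 0.999
grasp_force: 0.0
```

Run:
```python
from h import *
delta([660,144.5,220],40.8)
```

```text
to [660.  144.5 220. ] dp [14.211 -1.696 -0.306] rz 5.15 | now [ 546.  -416.5  207.8] 71.7 clock 28.9
```

>>> play_rows --dp '[[0.6,-0.07,-0.2],[1.4,-0.17,-0.3],[2.2,-0.26,-0.3],[3.1,-0.37,-0.3],[4,-0.48,-0.3]]' --rot '[[0,0,0],[0,0,0],[0,0,0],[0,0,0],[0,0,0]]'

```text
clock: 29.35
eef_pos: [578.4, -257.7, 219.0]
tcp_rot: [3.141, 0.0, 1.251]
contact_force: [0.3, 0.1, 0.1]
opening: 1.004
grasp_force: 0.0
```

>>> play_rows --dp '[[0.85,-0.1,0],[1.7,-0.2,0],[2.55,-0.3,0],[3.4,-0.4,0],[4.25,-0.5,0]]' --rot '[[0,0,0],[0,0,0],[0,0,0],[0,0,0],[0,0,0]]'

```text
clock: 29.77
eef_pos: [612.9, -89.5, 218.9]
tcp_rot: [3.141, -0.0, 1.251]
contact_force: [1.7, -0.0, -0.3]
opening: 1.002
grasp_force: 0.0
```

>>> play_rows --dp '[[0.8,-0.1,0],[1.6,-0.2,0],[2.4,-0.29,0],[3.1,-0.37,0],[3.7,-0.44,0]]' --rot '[[0,0,0],[0,0,0],[0,0,0],[0,0,0],[0,0,0]]'

```text
clock: 30.18
eef_pos: [642.7, 57.1, 218.9]
tcp_rot: [3.141, -0.001, 1.252]
contact_force: [-0.4, -0.6, 1.8]
opening: 0.999
grasp_force: 0.0
```

>>> play_rows --dp '[[0.6,-0.07,0],[1.2,-0.14,0],[1.7,-0.2,0],[2.1,-0.25,0],[2.26,-0.27,0]]' --rot '[[0,0,1.0],[0,0,2.1],[0,0,3.2],[0,0,4.2],[0,0,5.15]]'

```text
clock: 30.6
eef_pos: [660.8, 146.5, 218.7]
tcp_rot: [-3.141, -0.001, 0.708]
contact_force: [0.2, -0.2, -0.8]
opening: 1.003
grasp_force: 0.0
```

>>> play_rows --dp '[[0,0,0],[0,0,0],[0,0,0],[0,0,0],[0,0,0]]' --rot '[[0,0,0],[0,0,0],[0,0,0],[0,0,0],[0,0,0]]'

```text
clock: 31.02
eef_pos: [660.5, 143.3, 218.2]
tcp_rot: [3.142, -0.0, 0.713]
contact_force: [-0.3, -0.6, -0.1]
opening: 1.002
grasp_force: 0.0
```

Run:
```python
from h import *
f=grab('wrist');save(f,'w10.png',k=1.2);np.save('f.npy',f,allow_pickle=True)
h=cv2.cvtColor(f['color'],cv2.COLOR_RGB2HSV)
m=((h[...,1]>80)&(h[...,0]<25)).astype(np.uint8)
for c in cv2.findContours(m,0,1)[0]:
    if cv2.contourArea(c)>3000:
        print(cv2.boundingRect(c),cv2.minAreaRect(cast(f,c.reshape(-1,2),48)[:,:2].astype(np.float32)))
a=np.radians(40.8);R=np.array([[np.cos(a),-np.sin(a)],[np.sin(a),np.cos(a)]])
C=np.array([660,144.5])+np.array([[64,35],[64,-35],[-64,-35],[-64,35]])@R.T
print((proj(f,np.c_[C,[48]*4])*1.2).round(1))
delta([660,144.5,12.4],40.8)
```

```text
(242, 104, 84, 144) ((661.1548461914062, 145.87002563476562), (127.6384506225586, 69.41473388671875), 40.47949981689453)
[[288.8 127. ]
 [390.9 127. ]
 [385.5 298.9]
 [294.3 298.8]]
to [660.  144.5  12.4] dp [ 0.008 -0.03   5.146] rz 0.0 | now [660.5 143.4 218.2] 40.8 clock 31.1
```

View pics/w10.png

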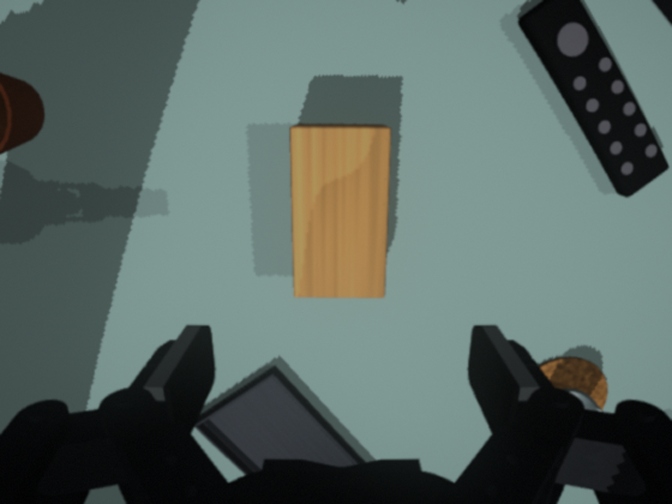

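The box is aligned at (290–391, 125–298), as predicted. I descend and grip across its width.

>>> play_rows --dp '[[0.02,-0.03,0.5],[0.02,-0.03,1.3],[0.02,-0.03,2.2],[0.02,-0.03,3.0],[0.02,-0.03,3.7]]' --rot '[[0,0,0],[0,0,0],[0,0,0],[0,0,0],[0,0,0]]'

```text
clock: 31.48
eef_pos: [659.7, 144.9, 68.1]
tcp_rot: [-3.141, 0.001, 0.712]
contact_force: [0.1, -0.2, 0.3]
opening: 0.997
grasp_force: 0.0
```

>>> play_rows --dp '[[0,0,0.5],[0,0,0.9],[0,0,1.2],[0,0,1.35],[0,0,1.4]]' --rot '[[0,0,0],[0,0,0],[0,0,0],[0,0,0],[0,0,0]]'

```text
clock: 31.9
eef_pos: [660.0, 145.2, 13.2]
tcp_rot: [-3.141, 0.001, 0.712]
contact_force: [-0.2, -0.4, 0.9]
opening: 1.0
grasp_force: 0.0
```

>>> play_rows --dp '[[0,0,0],[0,0,0],[0,0,0],[0,0,0],[0,0,0]]' --rot '[[0,0,0],[0,0,0],[0,0,0],[0,0,0],[0,0,0]]' --fingers 0.65 --grip_force 50

```text
clock: 32.32
eef_pos: [661.0, 145.6, 15.1]
tcp_rot: [3.141, -0.001, 0.712]
contact_force: [0.2, -0.1, 4.5]
opening: 0.808
grasp_force: 58.5
```

>>> play_rows --dp '[[0,0,0],[0,0,0],[0,0,0],[0,0,0],[0,0,0]]' --rot '[[0,0,0],[0,0,0],[0,0,0],[0,0,0],[0,0,0]]'

```text
clock: 32.73
eef_pos: [661.1, 145.7, 15.1]
tcp_rot: [3.141, -0.001, 0.712]
contact_force: [-0.3, -0.5, 6.2]
opening: 0.811
grasp_force: 58.8
```

Run:
```python
from h import *
delta([439,21.5,130],80.5)
t=grab('top');g=t['color'].max(2);m=np.zeros_like(g);m[175:235,250:320]=(g[175:235,250:320]<100)
m=cv2.morphologyEx(m,cv2.MORPH_OPEN,np.ones((3,3),np.uint8))
c=max(cv2.findContours(m,0,1)[0],key=cv2.contourArea).reshape(-1,2);print(cv2.boundingRect(c),cv2.minAreaRect(cast(t,c,14)[:,:2].astype(np.float32)))
```

```text
to [439.   21.5 130. ] dp [-6.231 -1.278 -2.872] rz -6.62 | now [661.1 145.7  15.1] 40.8 clock 32.7
(250, 175, 63, 53) ((468.413330078125, 44.40282440185547), (224.728759765625, 133.37698364257812), 70.32203674316406)
```

>>> play_rows --dp '[[0,0,-0.1],[0,0,-0.4],[0,0,-1.0],[0,0,-1.8],[0,0,-2.5]]' --rot '[[0,0,0],[0,0,0],[0,0,0],[0,0,0],[0,0,0]]'

```text
clock: 33.2
eef_pos: [660.0, 145.5, 115.7]
tcp_rot: [-3.141, 0.001, 0.712]
contact_force: [1.3, 0.3, -1.7]
opening: 0.808
grasp_force: 57.8
```

>>> play_rows --dp '[[-0.3,-0.06,-0.5],[-0.9,-0.18,-0.8],[-1.6,-0.33,-0.9],[-2.4,-0.49,-0.9],[-3.2,-0.66,-0.9]]' --rot '[[0,0,0],[0,0,0],[0,0,0],[0,0,0],[0,0,0]]'

```text
clock: 33.62
eef_pos: [545.2, 81.4, 151.2]
tcp_rot: [3.141, -0.001, 0.713]
contact_force: [0.8, -0.0, -2.5]
opening: 0.811
grasp_force: 57.8
```

>>> play_rows --dp '[[-0.8,-0.16,0],[-1.6,-0.33,0],[-2.3,-0.47,0],[-2.8,-0.57,0],[-3.03,-0.62,0]]' --rot '[[0,0,-0.8],[0,0,-1.8],[0,0,-2.9],[0,0,-4],[0,0,-5]]'

```text
clock: 34.03
eef_pos: [435.1, 20.4, 150.4]
tcp_rot: [-3.14, 0.001, 1.241]
contact_force: [0.0, 0.3, -2.4]
opening: 0.812
grasp_force: 57.8
```

>>> play_rows --dp '[[0,0,0],[0,0,0],[0,0,0],[0,0,0],[0,0,0]]' --rot '[[0,0,-0.8],[0,0,-1.4],[0,0,-1.62],[0,0,-1.62],[0,0,-1.62]]'

```text
clock: 34.45
eef_pos: [438.4, 21.5, 150.4]
tcp_rot: [3.141, -0.0, 1.404]
contact_force: [0.3, 0.3, -2.0]
opening: 0.81
grasp_force: 57.8
```

>>> play_rows --dp '[[0,0,0],[0,0,0],[0,0,0],[0,0,0],[0,0,0]]' --rot '[[0,0,0],[0,0,0],[0,0,0],[0,0,0],[0,0,0]]'

```text
clock: 34.87
eef_pos: [438.3, 21.5, 150.0]
tcp_rot: [-3.141, 0.0, 1.405]
contact_force: [0.3, -0.5, -1.7]
opening: 0.812
grasp_force: 57.8
```

Run:
```python
from h import *
f=grab('wrist');save(f,'w11.png',k=1.2);np.save('f.npy',f,allow_pickle=True)
a=np.radians(80.5);R=np.array([[np.cos(a),-np.sin(a)],[np.sin(a),np.cos(a)]])
C=np.array([439,21.5])+np.array([[80,51],[80,-51],[-80,-51],[-80,51]])@R.T
print((proj(f,np.c_[C,[14]*4])*1.2).round(1))
delta([439,21.5,18.1],80.5)
```

```text
[[258.  103.2]
 [426.6 103.2]
 [414.1 339.8]
 [270.1 339.7]]
to [439.   21.5  18.1] dp [0.005 0.018 3.298] rz 0.0 | now [438.3  21.4 150. ] 80.5 clock 34.9
```

View pics/w11.png

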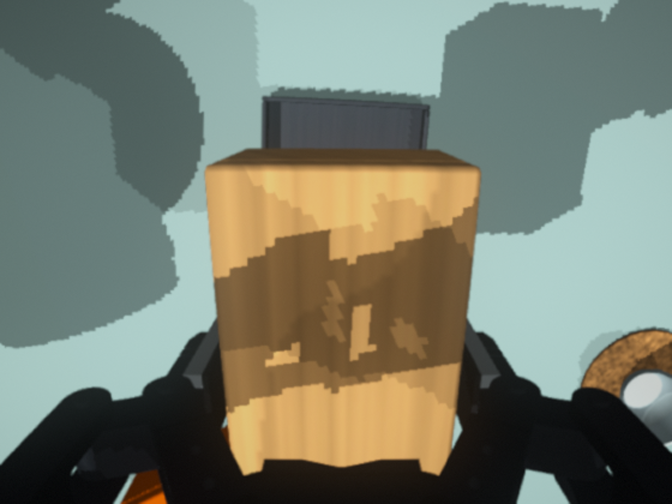

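The tray's visible far edge runs (263,97) to (430,104), so I refine the tray pose from it.

Run:
```python
from h import *
f=np.load('f.npy',allow_pickle=True).item()
P=cast(f,np.array([(263,97),(430,104)])/1.2,14)[:,:2];e=P[1]-P[0];x=np.array([-e[1],e[0]])/np.linalg.norm(e)
c=P.mean(0)-80*x;y=np.degrees(np.arctan2(x[1],x[0]));print(P,np.linalg.norm(e),c,y)
delta([c[0],c[1],18.1],y)
```

```text
[[405.66924113 111.84738228]
 [504.51011703  91.22783016]] 100.9687311822881 [438.75230264  23.22355811] 78.21632115508613
to [438.8  23.2  18.1] dp [0.046 0.005 3.298] rz 0.38 | now [438.3  21.4 150. ] 80.5 clock 34.9
```

>>> play_rows --dp '[[0.04,0,0.4],[0.04,0,1.0],[0.04,0,1.6],[0.04,0,2.1],[0.04,0,2.55]]' --rot '[[0,0,0.1],[0,0,0.3],[0,0,0.35],[0,0,0.35],[0,0,0.35]]'

```text
clock: 35.33
eef_pos: [438.3, 23.0, 46.9]
tcp_rot: [-3.141, 0.0, 1.369]
contact_force: [0.2, 0.2, -1.7]
opening: 0.811
grasp_force: 57.8
```

>>> play_rows --dp '[[0,0,0.25],[0,0,0.42],[0,0,0.55],[0,0,0.62],[0,0,0.66]]' --rot '[[0,0,0],[0,0,0],[0,0,0],[0,0,0],[0,0,0]]'

```text
clock: 35.75
eef_pos: [439.0, 23.1, 21.9]
tcp_rot: [3.141, -0.0, 1.369]
contact_force: [1.2, 0.8, -2.8]
opening: 0.809
grasp_force: 57.7
```

>>> play_rows --dp '[[0,0,0.01],[0,0,0.02],[0,0,0.03],[0,0,0.04],[0,0,0.05]]' --rot '[[0,0,0],[0,0,0],[0,0,0],[0,0,0],[0,0,0]]'

```text
clock: 36.17
eef_pos: [438.8, 23.0, 19.9]
tcp_rot: [3.141, -0.0, 1.369]
contact_force: [-0.3, 0.3, -3.0]
opening: 0.812
grasp_force: 57.7
```

>>> play_rows --dp '[[0,0,0],[0,0,0]]' --rot '[[0,0,0],[0,0,0]]'

```text
clock: 36.33
eef_pos: [438.6, 23.0, 19.7]
tcp_rot: [3.142, -0.0, 1.369]
contact_force: [0.5, -0.1, -2.5]
opening: 0.811
grasp_force: 57.7
```

>>> play_rows --dp '[[0,0,0.01],[0,0,0.02],[0,0,0.03],[0,0,0.04],[0,0,0.05]]' --rot '[[0,0,0],[0,0,0],[0,0,0],[0,0,0],[0,0,0]]'

```text
clock: 36.75
eef_pos: [438.6, 23.0, 18.0]
tcp_rot: [-3.141, 0.0, 1.369]
contact_force: [-3.9, 0.1, 16.6]
opening: 0.811
grasp_force: 60.1
```

>>> play_rows --dp '[[0,0,0],[0,0,0]]' --rot '[[0,0,0],[0,0,0]]'

```text
clock: 36.92
eef_pos: [438.6, 23.0, 18.0]
tcp_rot: [3.142, 0.0, 1.369]
contact_force: [-2.5, 0.2, 6.5]
opening: 0.807
grasp_force: 58.8
```

The box is on the tray floor. I release, rise, and check everything.

>>> play_rows --dp '[[0,0,0],[0,0,0],[0,0,0],[0,0,0],[0,0,0]]' --rot '[[0,0,0],[0,0,0],[0,0,0],[0,0,0],[0,0,0]]' --fingers 1

```text
clock: 37.33
eef_pos: [438.6, 23.0, 17.7]
tcp_rot: [3.142, -0.0, 1.369]
contact_force: [-0.2, -0.3, -0.0]
opening: 0.999
grasp_force: 0.0
```

>>> play_rows --dp '[[0,0,-0.2],[0,0,-0.8],[0,0,-1.7],[0,0,-2.6],[0,0,-3.5]]' --rot '[[0,0,0],[0,0,0],[0,0,0],[0,0,0],[0,0,0]]'

```text
clock: 37.75
eef_pos: [437.9, 23.0, 159.6]
tcp_rot: [-3.141, 0.0, 1.369]
contact_force: [1.5, -0.7, 0.3]
opening: 0.998
grasp_force: 0.0
```

>>> play_rows --dp '[[0,0,-0.9],[0,0,-1.7],[0,0,-2.2],[0,0,-2.4],[0,0,-2.4]]' --rot '[[0,0,0],[0,0,0],[0,0,0],[0,0,0],[0,0,0]]'

```text
clock: 38.17
eef_pos: [439.4, 23.1, 255.7]
tcp_rot: [3.138, -0.001, 1.369]
contact_force: [-0.5, -0.2, -0.2]
opening: 0.997
grasp_force: 0.0
```

Run:
```python
from h import *
w=grab('wrist');s=grab('scene')
a=w['color'][40:330,120:440];b=s['color'][140:300,80:360]
a=cv2.resize(a,(400,362));b=cv2.resize(b,(800,457))[:, :]
b=cv2.resize(b,(400,229))
im=np.zeros((600,400,3),np.uint8);im[:362]=a;im[362:591]=b
cv2.imwrite('pics/end.png',cv2.cvtColor(im,cv2.COLOR_RGB2BGR))
h=cv2.cvtColor(w['color'],cv2.COLOR_RGB2HSV);m=((h[...,1]>80)&(h[...,0]<25)).astype(np.uint8)
for c in cv2.findContours(m,0,1)[0]:
    if cv2.contourArea(c)>2000: print(cv2.boundingRect(c),cv2.minAreaRect(cast(w,c.reshape(-1,2),51)[:,:2].astype(np.float32)))
g=w['color'].max(2);P=None
```

```text
(137, 293, 124, 127) ((301.14862060546875, -180.1956787109375), (169.76275634765625, 139.46229553222656), 23.752784729003906)
(444, 228, 77, 73) ((626.0477905273438, -113.4319076538086), (86.36344146728516, 76.6325454711914), 38.31322479248047)
(245, 104, 77, 132) ((438.80419921875, 24.06311798095703), (128.39108276367188, 71.18636322021484), 78.00505828857422)
```

View pics/end.png

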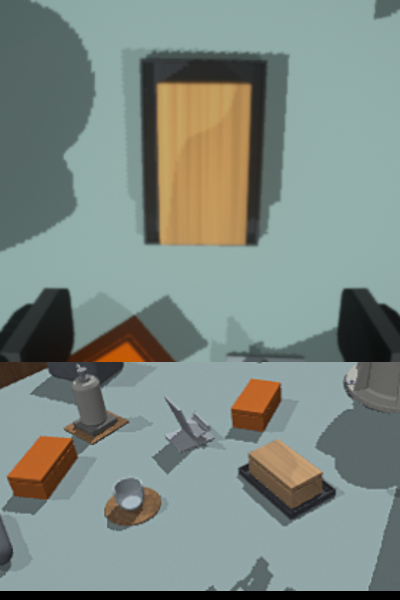

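The box lies flat and aligned in the tray, the dispenser stands on the coaster, and the bowl is on the round mat. I hand in.

```bash
python3 -c "
from rig import r
print(r.sign_off())"
```

```text
the job is handed in; nothing more can be done
None
```

I handed the job in at about 38 s: the bowl is on the round mat, the coaster and dispenser are on the square mat, and the box is in the tray; everything is released and looked in place in the final pictures, though sign-off returned no verdict.

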